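# Swap the short kiln prop for the matching one from the box

### The job

The kiln shelf carries three props, but one of them is too short for the next shelf to lie level. Take the short prop off and set it back, not dropped, in the free end of the plywood box, then fetch from the box the prop that is as tall as the two that stay and set it down gently, standing upright and centred on the bare patch that the short one left. Do not disturb the pots and props that stay on the shelf, the other props in the box, or the bowl and spray bottle.

Things in the scene. Friction and masses are not known exactly. Their poses are not given: they have to be found in the camera images.
- prop_match: the prop to fetch: fired-clay square tube 38 x 38 x 150 mm, cream, 0.3 kg. It leans 35 deg from vertical in the box's own x-z plane (sides square to the box): foot on the floor against the lying props, lower side on the near (-x) rim, top out over that rim, 65 mm past it. In one of three places 72 mm apart along the box, beside prop_long and prop_mid. Origin: centre of underside, own z along its length to the top
- match_centre (a point): the middle of prop_match: on its axis, 75 mm from either end
- prop_short: the prop to take away: square fired-clay kiln prop, 38 x 38 mm in section, dark hole in each end, 110 mm tall, buff, about 0.22 kg, standing on the kiln shelf on the patch kiln_patch. Origin at the centre of its underside, own z along its length.
- short_centre (a point): the middle of prop_short: on its axis, 55 mm from either end
- kiln_patch (a point): centre of the bare brown patch, 48 x 48 mm, on the white kiln shelf on which prop_short stands at the start; on the shelf's upper face, 106 mm above the bench. z up.
- kiln: base of a small kiln without its ring: octagonal firebrick slab 350 mm across the flats, top 80 mm above the bench; on it a white octagonal shelf 250 mm across, upper face 106 mm above the bench. Fixed. Origin on the bench under its centre; three brown prop patches 92 mm from the centre, 120 deg apart (kiln_patch towards the kiln's -x).
- prop_left: stays: square fired-clay kiln prop, 38 x 38 mm in section, dark hole in each end, 150 mm tall, cream, standing on another patch of the kiln shelf. Origin at the centre of its underside, own z along its length.
- prop_right: stays: as prop_left, on the third patch. Origin at the centre of its underside, own z along its length.
- cup_big: stays: reddish clay cup, 64 mm across and 76 mm tall, in the middle of the kiln shelf. Origin at the centre of its underside.
- cup_small: stays: reddish clay cup, 48 mm across and 50 mm tall, on the kiln shelf between prop_left and prop_right. Origin at the centre of its underside.
- crate: open plywood box of kiln props, outside 137 (x) x 328 (y) x 79 mm high, walls and floor 9 mm thick (inside 119 x 310 mm, 70 mm deep). Fixed. Origin on the bench under its centre, z up, its -x side towards the robot. Two loose 25 mm stub props lie on its floor between the leaning props; they do not matter.
- crate_space (a point): middle of the free end of the box (its +y end), on the box floor, 9 mm above the bench: a clear space about 80 (x) x 80 (y) mm in which prop_short can stand
- prop_long: other prop in the box: square fired-clay kiln prop, 38 x 38 mm in section, dark hole in each end, 180 mm long, pale, leaning just like prop_match. Origin at the centre of its underside, own z along its length.
- prop_mid: other prop in the box: square fired-clay kiln prop, 38 x 38 mm in section, dark hole in each end, 110 mm long, buff, leaning just like prop_match. Origin at the centre of its underside, own z along its length.
- lying_a: other prop in the box: square fired-clay kiln prop, 38 x 38 mm in section, dark hole in each end, 143 mm long, pale, lying flat along the far (+x) wall at its -y end. Origin at the centre of one end face, own z along its length.
- lying_b: other prop in the box: like lying_a, buff, lying next along the far wall.
- bowl: black bowl, 110 mm across and 58 mm high, on the bench beyond the work. Origin at the centre of its underside.
- spray: white spray bottle with a black head, 72 mm across and 176 mm high, on the bench beyond the work. Origin at the centre of its underside.
Not all that is in view belongs to the job. What is shaped like the prop_match but blue is not meant. What is shaped like the prop_short but green or purple is not meant.

How it is judged:
By the outcome, as a careful person would: the job done as asked, in the order asked, and still so for the second after the job is handed in, with the robot touching nothing.
It also fails if it takes over 67 s, if anything falls off the work surface, if the arm or the gripper's body presses on something with over 40 N, if the wrist force passes 120 N, or if a joint passes its speed limit or range.

### The arm

A 6-joint arm with a two-finger parallel gripper is mounted at the origin on the work surface. World frame = base frame: x ahead of the robot, y to its left, z up, the work surface at z = 0. Lengths are in mm, angles in rad, forces in N, time in s.
With the tool pointing down it reaches from about 275 to 1000 mm from the base axis. Payload 8.4 kg.
Tool frame: the origin (TCP) lies between the finger pads; the fingertips stand 8 mm ahead of it and the grasp point (between the pads) lies 11 mm behind it (tcp_to_tips is the distance from the TCP to the fingertips, in mm); z points along the fingers, y is the line along which they close (so a half turn about z gives the same grasp; the last joint's range is limited). The gripper opens to 85 mm and grips with 20 to 120 N. Pads are 22 mm wide; open, the fingers measure 114 mm over their backs; the gripper's body (76 mm by 85 mm) begins 54 mm behind the grasp point. The pads swing forward as they close: fully open they stand 13 mm farther back than shut.
Start: joints at [1.298, 0.353, 1.633, -0, 1.155, -0.002], TCP at [167.187, 602.226, 239.281] pointing down, gripper open.
Joint ranges: [-2.63, 2.63], [-0.92, 2.1], [0.06, 2.66], [-1.3, 4.44], [0, 2.69], [-3.02, 3.02]. Speed limits (rad/s): [2.22, 2.22, 2.79, 3.14, 3.14, 3.14].

### API

Orientations are given as [roll, pitch, yaw] about the fixed x, y, z axes, in that order (R = Rz(yaw) Ry(pitch) Rx(roll)).
In Python, from rig import * gives the robot as it stands.
- The arm moves only by the tool step_arm, never from a script. Its argument "motion" is a list of rows, each an object with "claw": the finger opening in mm, from 0 to 85.4; "delta_pos": the shift along the tool's x, y, z in mm, a list of three; "turn": the turn about the tool's z in rad. In form: [{"claw": claw, "delta_pos": [dx, dy, dz], "turn": turn}, ...]. A call has 1 to 8 rows; each row shifts and turns the commanded pose from where the row before left it, along the tool's axes as they then stand; what a row does not reach is not made up. A row lasts 1/12 s, in which the tool goes at most 41.7 mm and 7.16 degrees, less where a joint would pass 70% of its speed; a pose out of reach is approached as far as the arm can. A call is refused whole if a number of a shift passes 41.7 or a number of a turn 0.125, either way. A call with a gripper value outside its range is refused whole. The fingers move at their own pace and stop on an object; "force" is the grip in N (left out, the last holds). Time passes only in rows, so rows that do not move let the fingers close. It gives the time, the measured TCP pose, the force, the opening and the grip force at its end, in the units of the state.
- sense(): the state, without advancing time (a new reading comes with each control period).
- grab_frame(name): name is "side" or "top"; returns a dict with "img" (480x640x3 uint8, red, green, blue), "vertical_fov" (degrees; the focal length in pixels is half the picture's height over the tangent of half this angle, whatever the lens; pixels are square), "cx", "cy" (the principal point, pixels), "D" ([k1, k2, p1, p2, k3] as OpenCV has them; the pictures are not rectified), "R" (3x3) and "t" (3): a world point X has camera coordinates R X + t. Camera axes: x right, y down, z forward; pixel columns grow to the right and rows downward; lengths in mm; the calibration is good to about 2 mm. A picture is of the moment at which its call begins. There is no depth.
- sign_off(): hands the job in; it is judged then, once.
The state is a dict: "clock": time; "qpos": joint angles; "qvel": joint speeds; "joint_efforts": joint torques, N m; "eef_pos": TCP position; "tcp_rot": TCP orientation; "contact_force": force on the tool from outside, world axes, zero at the start; "wrist_torque": the same for the moment, N m; "opening": opening from 0.0 (shut) to 1.0 (fully open); "grasp_force": force on a finger pad.
Only numpy, scipy, OpenCV 4.12 (cv2) and the standard library are available. Lean on these libraries where they do the work, as an engineer would, in place of code of your own. Each camera call takes 0.05 s, during which the arm holds its last target. There are 200 camera calls.

## Working session

There is one attempt and no reset: what is moved stays moved. The work goes in short steps, Python scripts to look and compute and a tool call to move; the robot and the scene stay as the last step left them, time stands still between calls to the robot, and variables do not carry over. Pictures are saved under pics/ and viewed, at most 10 in all, crops included, and the job is handed in when it is done.

Besides the shell and the picture viewer there is one more tool, called after "Call:" as name([rows], argument=value, ...), one row to a line, values as JSON. step_arm: Moves the arm, as the interface text tells. Its arguments: {"type":"object","properties":{"motion":{"type":"array","items":{"type":"object","properties":{"claw":{"type":"number"},"delta_pos":{"type":"array","items":{"type":"number"}},"turn":{"type":"number"}}}},"force":{"type":"number"}},"required":["motion"]}

```bash
mkdir -p pics; python3 - <<'E'
from rig import *
import cv2,pickle
for n in("side","top"):
    f=grab_frame(n);cv2.imwrite(f"pics/{n}0.png",f["img"][:,:,::-1]);pickle.dump(f,open(n+"0.pkl","wb"))
    print(n,f["vertical_fov"],f["cx"],f["cy"],f["D"],f["R"],f["t"],-f["R"].T@f["t"])
print(sense())
E
```

```text
side 50.529753630204056 313.03665762577833 236.40589917713697 [-0.01083793  0.          0.          0.          0.        ] [[ 0.99289895 -0.11703105  0.02134039]
 [-0.04804159 -0.55858246 -0.82805654]
 [ 0.10882869  0.82115125 -0.56023829]] [-488.42952417   61.81988053 1614.45572918] [  312.23198266 -1348.34225151   966.09355705]
top 53.03016129097047 317.0395018264021 242.22732191966597 [0.01076529 0.         0.         0.         0.        ] [[-0.01407657 -0.99966767  0.0215965 ]
 [-0.99088484  0.01105245 -0.13425752]
 [ 0.1339742  -0.02328953 -0.99071111]] [-114.22578431  508.89978453 1209.25018902] [ 340.64484236  -91.64954651 1268.80809902]
{'clock': 0.1, 'qpos': array([ 1.29761287e+00,  3.53581739e-01,  1.63401885e+00,  6.14704060e-06,
        1.15521206e+00, -2.39266851e-03]), 'qvel': array([-0.00077422, -0.00238007, -0.00450372, -0.00056929, -0.00017424,
       -0.00097609]), 'joint_efforts': array([-5.01152790e-04, -6.06360698e+01, -3.42824364e+01,  1.16520289e-05,
        3.96339688e-03, -3.72399575e-05]), 'eef_pos': array([167.06992679, 601.84366296, 238.65247765]), 'tcp_rot': array([-3.14037267e+00, -8.53981981e-06,  2.87079938e+00]), 'contact_force': array([ 0.56653875, -0.87053857, -0.48653626]), 'wrist_torque': array([-0.01826323, -0.06151593, -0.03826217]), 'grasp_force': 0.0, 'opening': 1.00323030869744}
```

View pics/side0.png

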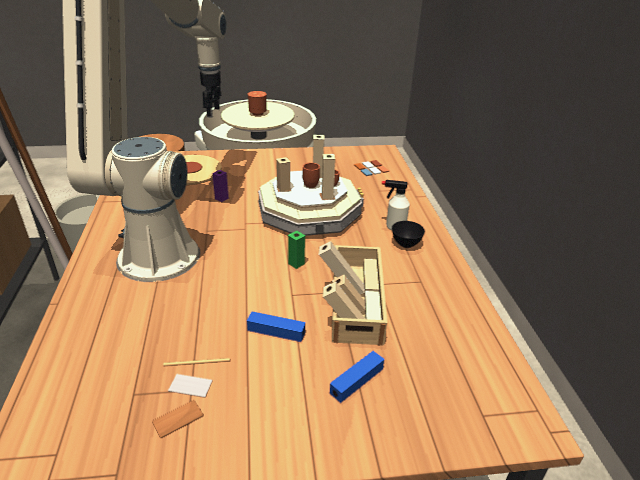

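View pics/top0.png

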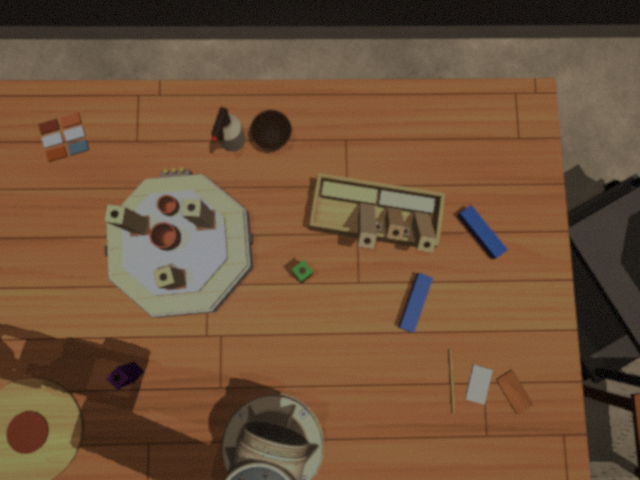

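The side view shows the kiln at (310,195) and the box at (355,295). In the top view the kiln is at (178,245) and the box at (377,210). The short prop is at top (165,277) and the three leaners are at top (368,240), (397,230) and (427,243). I'll enlarge these next.

```bash
python3 - <<'E'
import cv2,numpy as np
s=cv2.imread("pics/side0.png");t=cv2.imread("pics/top0.png")
a=cv2.resize(t[165:265,295:455],(800,500),interpolation=cv2.INTER_CUBIC)
a=cv2.convertScaleAbs(a,alpha=1.5,beta=15)
cv2.imwrite("pics/c1.png",a) # top box x5 origin 295,165
b1=cv2.resize(s[235:350,310:395],None,fx=4.7,fy=4.7,interpolation=cv2.INTER_CUBIC)
b2=cv2.resize(s[130:240,250:370],None,fx=3.3,fy=3.3,interpolation=cv2.INTER_CUBIC)
c=np.zeros((600,800,3),np.uint8);c[:b1.shape[0],:b1.shape[1]]=b1;c[:b2.shape[0],402:402+b2.shape[1]]=b2[:, :398]
cv2.imwrite("pics/c2.png",c)
k=cv2.resize(t[165:325,95:260],None,fx=3.7,fy=3.7,interpolation=cv2.INTER_CUBIC)
cv2.imwrite("pics/c3.png",cv2.convertScaleAbs(k,alpha=1.4,beta=10))
E
```

```text
(no output)
```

View pics/c1.png

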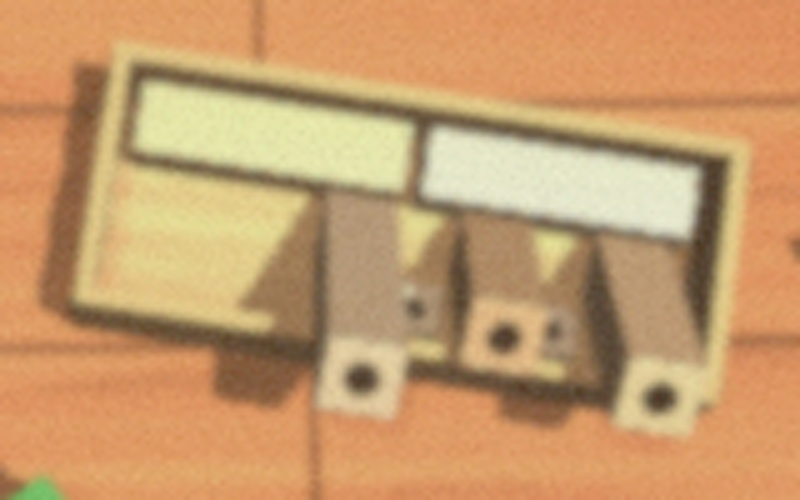

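View pics/c2.png

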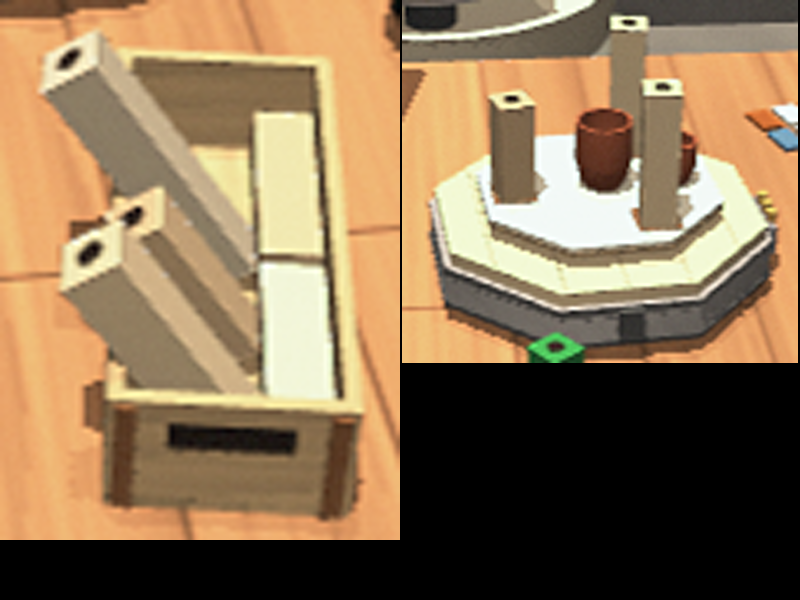

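View pics/c3.png

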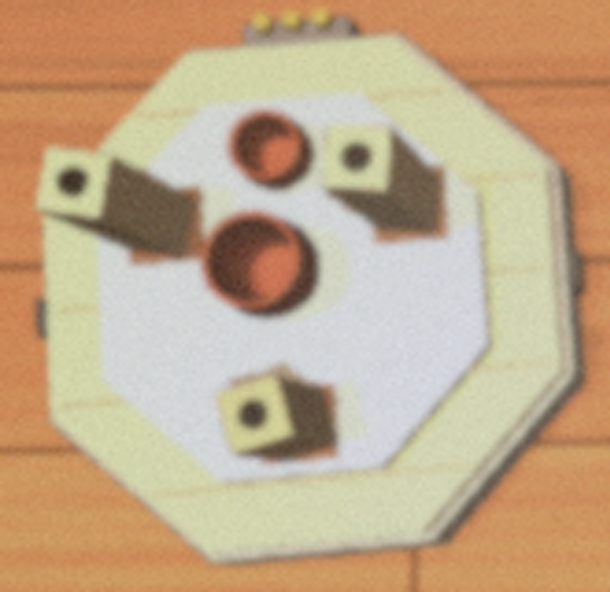

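```bash
cat > h.py <<'E'
import numpy as np,cv2,pickle
def ray(f,p):
    h=240/np.tan(np.radians(f["vertical_fov"]/2));K=np.array([[h,0,f["cx"]],[0,h,f["cy"]],[0,0,1]])
    u=cv2.undistortPoints(np.array([[p]],float),K,np.array(f["D"]))[0,0]
    return -f["R"].T@f["t"],f["R"].T@np.array([*u,1])
def atz(f,p,z):
    c,d=ray(f,p);return c+d*(z-c[2])/d[2]
def tri(F,P):
    A=[];b=[]
    for f,p in zip(F,P):
        c,d=ray(f,p);d=d/np.linalg.norm(d);M=np.eye(3)-np.outer(d,d);A.append(M);b.append(M@c)
    A=np.vstack(A);b=np.hstack(b);x=np.linalg.lstsq(A,b,rcond=None)[0];return x,np.linalg.norm(A@x-b)
def un(p,s,o):return (np.array(p)+.5)/s-.5+np.array(o)
E
python3 - <<'E'
from h import *
np.set_printoptions(precision=1,suppress=True)
T,S=[pickle.load(open(n+"0.pkl","rb")) for n in("top","side")]
c1=lambda p:un(p,5,(295,165));c3=lambda p:un(p,3.7,(95,165))
b1=lambda p:un(p,4.7,(310,235));b2=lambda p:un((p[0]-402,p[1]),3.3,(250,130))
for n,a,b in[("+y",c1((361,378)),b1((70,58))),("midl",c1((503,337)),b1((132,216))),("-y",c1((659,398)),b1((91,253))),
 ("short",c3((253,414)),b2((512,99))),("left",c3((71,181)),b2((629,22))),("right",c3((356,156)),b2((662,88)))]:
    print(n,*tri((T,S),(a,b)))
print("crate corners",*[atz(T,c1(p),79)for p in((118,42),(748,140),(713,405),(72,307))])
print("short/left/right topz",atz(T,c3((253,414)),216),atz(T,c3((71,181)),256),atz(T,c3((356,156)),256))
print("patch",atz(T,c3((285,415)),106))
print("shelf oct",*[atz(T,c3(p),106)[:2] for p in((202,105),(362,95),(475,188),(490,347),(383,467),(224,480),(102,377),(97,222))])
print("slab oct",*[atz(T,c3(p),80)[:2] for p in((200,50),(403,36),(558,165),(572,372),(432,543),(213,560),(52,408))])
print("short top corners",*[atz(T,c3(p),216)[:2] for p in((216,392),(280,374),(295,436),(233,454))])
E
```

```text
+y [ 492.6 -232.8  168.5] 0.44620115558810225
midl [ 519.6 -310.1  111.8] 0.7797983682453962
-y [ 485.  -377.3  143.3] 0.4018168737287406
short [411.2 218.9 216.3] 0.559165818204565
left [543.1 314.1 256.5] 0.7317995404095348
right [556.1 152.9 254.8] 1.4346177656105052
crate corners [ 679.3 -125.1   79. ] [ 625.4 -445.    79. ] [ 489.7 -420.7   79. ] [ 542.8 -100.    79. ]
short/left/right topz [411.6 219.  216. ] [543.7 314.3 256. ] [556.8 152.6 256. ]
patch [418.1 230.9 106. ]
shelf oct [624.2 290.8] [630.2 185.7] [566.6 110.2] [460.8  99.2] [383.7 167.2] [376.8 268.8] [444.3 349.1] [546.3 356.4]
slab oct [668.9 301.9] [677.7 164.9] [586.9  58.9] [446.1  48.7] [334.4 139.9] [325.6 282.3] [426.5 390.8]
short top corners [424.8 240.9] [435. 204.] [398.4 194.3] [388.4 229.9]
```

Reading of the crops:
- **Box leaners, by height of top centre:** the one at top pixel (367,241) is at z 168, which makes it the 180 mm prop_long. The one at (396,232) is at z 112, so it is the 110 mm prop_mid.
- **prop_match:** the one at (427,245) is at z 143, which fits 150 mm (expected 142.8). It sits at the box's -y end, and the crop shows it cream, neither blue nor buff.
- **Short prop:** top pixel (163,277), z 216, yaw about 15°.
- **Kiln:** centre (504,228), so the patch is at about (412,219.5).

Next I move over the short prop.

Call:
step_arm([
  {"claw": 85,"delta_pos": [0,0,-5],"turn": -0.107},
  {"claw": 85,"delta_pos": [0,0,-5],"turn": -0.107},
  {"claw": 85,"delta_pos": [0,0,-5],"turn": -0.107},
  {"claw": 85,"delta_pos": [0,0,-5],"turn": -0.107},
  {"claw": 85,"delta_pos": [0,0,-5],"turn": -0.104},
])

```text
clock: 0.52
eef_pos: [167.1, 602.0, 264.1]
tcp_rot: [-3.141, -0.0, -2.875]
contact_force: [-0.4, -0.3, -0.2]
opening: 0.999
grasp_force: 0.0
```

Call:
step_arm([
  {"claw": 75,"delta_pos": [-8.6,-27.1,0],"turn": 0},
  {"claw": 75,"delta_pos": [-8.6,-27.1,0],"turn": 0},
  {"claw": 75,"delta_pos": [-8.6,-27.1,0],"turn": 0},
  {"claw": 75,"delta_pos": [-8.6,-27.1,0],"turn": 0},
  {"claw": 75,"delta_pos": [-8.6,-27.1,0],"turn": 0},
  {"claw": 75,"delta_pos": [-8.6,-27.1,0],"turn": 0},
  {"claw": 75,"delta_pos": [-8.6,-27.1,0],"turn": 0},
  {"claw": 75,"delta_pos": [-8.6,-27.1,0],"turn": 0},
])

```text
clock: 1.18
eef_pos: [290.0, 409.1, 264.0]
tcp_rot: [-3.141, -0.0, -2.88]
contact_force: [0.1, 0.7, 0.3]
opening: 0.88
grasp_force: 0.0
```

Call:
step_arm([
  {"claw": 75,"delta_pos": [-8.6,-27.1,0],"turn": 0},
  {"claw": 75,"delta_pos": [-8.6,-27.1,0],"turn": 0},
  {"claw": 75,"delta_pos": [-8.6,-27.1,0],"turn": 0},
  {"claw": 75,"delta_pos": [-8.6,-27.1,0],"turn": 0},
  {"claw": 75,"delta_pos": [-8.6,-27.1,0],"turn": 0},
  {"claw": 75,"delta_pos": [-8.6,-27.1,0],"turn": 0},
  {"claw": 75,"delta_pos": [-8.6,-27.1,0],"turn": 0},
  {"claw": 75,"delta_pos": [0,0,0],"turn": 0},
])

```text
clock: 1.85
eef_pos: [398.4, 239.5, 264.1]
tcp_rot: [-3.14, 0.0, -2.883]
contact_force: [1.4, 0.2, 0.1]
opening: 0.88
grasp_force: 0.0
```

Call:
step_arm([
  {"claw": 70,"delta_pos": [-7.4,-22.9,0],"turn": 0},
  {"claw": 70,"delta_pos": [0,0,20],"turn": 0},
  {"claw": 70,"delta_pos": [0,0,20],"turn": 0},
  {"claw": 70,"delta_pos": [0,0,20],"turn": 0},
  {"claw": 70,"delta_pos": [0,0,17],"turn": 0},
  {"claw": 70,"delta_pos": [0,0,0],"turn": 0},
])

```text
clock: 2.35
eef_pos: [407.7, 221.8, 184.3]
tcp_rot: [-3.141, -0.005, -2.881]
contact_force: [-0.5, 0.4, -0.3]
opening: 0.821
grasp_force: 0.0
```

Call:
step_arm([
  {"claw": 40,"delta_pos": [0,0,0],"turn": 0},
  {"claw": 36,"delta_pos": [0,0,0],"turn": 0},
  {"claw": 32,"delta_pos": [0,0,0],"turn": 0},
  {"claw": 25,"delta_pos": [0,0,0],"turn": 0},
  {"claw": 25,"delta_pos": [0,0,0],"turn": 0},
  {"claw": 25,"delta_pos": [0,0,0],"turn": 0},
], force=40)

```text
clock: 2.85
eef_pos: [410.6, 222.9, 188.4]
tcp_rot: [3.141, 0.002, -2.88]
contact_force: [0.2, -1.5, 7.5]
opening: 0.444
grasp_force: 40.1
```

Call:
step_arm([
  {"claw": 25,"delta_pos": [0,0,-5],"turn": 0},
  {"claw": 25,"delta_pos": [0,0,-15],"turn": 0},
  {"claw": 25,"delta_pos": [0,0,-25],"turn": 0},
  {"claw": 25,"delta_pos": [0,0,-25],"turn": 0},
  {"claw": 25,"delta_pos": [0,0,-25],"turn": 0},
  {"claw": 25,"delta_pos": [0,0,-25],"turn": 0},
  {"claw": 25,"delta_pos": [0,0,0],"turn": 0.107},
  {"claw": 25,"delta_pos": [0,0,0],"turn": 0.107},
])

```text
clock: 3.52
eef_pos: [410.3, 223.1, 309.3]
tcp_rot: [3.14, 0.003, -3.099]
contact_force: [-0.4, 0.4, -3.9]
opening: 0.447
grasp_force: 40.4
```

Call:
step_arm([
  {"claw": 25,"delta_pos": [0,0,0],"turn": 0.107},
  {"claw": 25,"delta_pos": [0,0,0],"turn": 0.108},
  {"claw": 25,"delta_pos": [0,0,0],"turn": 0},
  {"claw": 25,"delta_pos": [0,0,0],"turn": 0},
])

```text
clock: 3.85
eef_pos: [409.6, 222.6, 307.4]
tcp_rot: [3.142, -0.0, 2.977]
contact_force: [-0.3, -0.1, -3.3]
opening: 0.443
grasp_force: 40.4
```

Call:
step_arm([
  {"claw": 25,"delta_pos": [-14.6,-21.7,0],"turn": 0},
  {"claw": 25,"delta_pos": [-14.6,-21.7,0],"turn": 0},
  {"claw": 25,"delta_pos": [-14.6,-21.7,0],"turn": 0},
  {"claw": 25,"delta_pos": [-14.6,-21.7,0],"turn": 0},
  {"claw": 25,"delta_pos": [-14.6,-21.7,0],"turn": 0},
  {"claw": 25,"delta_pos": [-14.6,-21.7,0],"turn": 0},
  {"claw": 25,"delta_pos": [-14.6,-21.7,0],"turn": 0},
  {"claw": 25,"delta_pos": [-14.6,-21.7,0],"turn": 0},
])

```text
clock: 4.52
eef_pos: [496.3, 30.7, 307.3]
tcp_rot: [3.141, -0.0, 2.978]
contact_force: [0.8, 0.6, -2.2]
opening: 0.442
grasp_force: 40.7
```

Call:
step_arm([
  {"claw": 25,"delta_pos": [-14.6,-21.7,0],"turn": 0},
  {"claw": 25,"delta_pos": [-14.6,-21.7,0],"turn": 0},
  {"claw": 25,"delta_pos": [-14.6,-21.7,0],"turn": 0},
  {"claw": 25,"delta_pos": [-14.6,-21.7,0],"turn": 0},
  {"claw": 25,"delta_pos": [-14.6,-21.7,0],"turn": 0},
  {"claw": 25,"delta_pos": [-14.6,-21.7,0],"turn": 0},
  {"claw": 25,"delta_pos": [-14.6,-21.7,0],"turn": 0},
  {"claw": 25,"delta_pos": [-14.6,-21.7,0],"turn": 0},
])

```text
clock: 5.18
eef_pos: [582.4, -159.9, 307.1]
tcp_rot: [3.141, -0.001, 2.978]
contact_force: [0.8, 0.8, -2.1]
opening: 0.441
grasp_force: 40.7
```

Call:
step_arm([
  {"claw": 25,"delta_pos": [0,0,30],"turn": 0},
  {"claw": 25,"delta_pos": [0,0,30],"turn": 0},
  {"claw": 25,"delta_pos": [0,0,30],"turn": 0},
  {"claw": 25,"delta_pos": [0,0,10],"turn": 0},
  {"claw": 25,"delta_pos": [0,0,0],"turn": 0},
  {"claw": 25,"delta_pos": [0,0,0],"turn": 0},
])

```text
clock: 5.68
eef_pos: [582.5, -158.7, 207.8]
tcp_rot: [3.142, -0.0, 2.975]
contact_force: [-0.1, -0.9, -2.4]
opening: 0.441
grasp_force: 40.9
```

```bash
python3 - <<'E'
from rig import *
import cv2,pickle,numpy as np
s=sense();print(s["eef_pos"],s["tcp_rot"])
c=np.zeros((600,800,3),np.uint8)
f=grab_frame("top");pickle.dump(f,open("top1.pkl","wb"));t=f["img"][:,:,::-1]
f=grab_frame("side");pickle.dump(f,open("side1.pkl","wb"));s=f["img"][:,:,::-1]
c[:400,:400]=cv2.convertScaleAbs(cv2.resize(t[245:305,135:195],(400,400),interpolation=cv2.INTER_CUBIC),alpha=1.4)
c[:400,402:]=cv2.resize(s[150:290,280:419],(398,400),interpolation=cv2.INTER_CUBIC)
c[400:,:320]=cv2.convertScaleAbs(cv2.resize(t[165:265,295:455],(320,200)),alpha=1.4)
cv2.imwrite("pics/d1.png",c)
E
```

```text
[ 582.46244619 -158.69666046  207.81664996] [ 3.14152107e+00 -2.45518947e-04  2.97545160e+00]
```

View pics/d1.png

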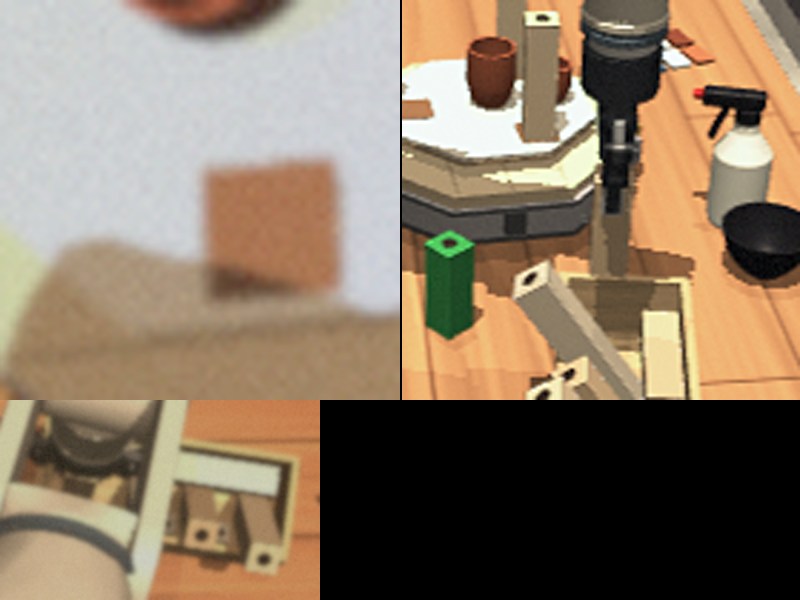

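The patch is fully visible, with its centre at crop (272,229), which is top pixel (175.7,279.3). The short prop hangs upright over the free end of the box, so I lower it.

Call:
step_arm([
  {"claw": 25,"delta_pos": [0,0,25],"turn": 0},
  {"claw": 25,"delta_pos": [0,0,25],"turn": 0},
  {"claw": 25,"delta_pos": [0,0,25],"turn": 0},
  {"claw": 25,"delta_pos": [0,0,20],"turn": 0},
  {"claw": 25,"delta_pos": [0,0,12],"turn": 0},
  {"claw": 25,"delta_pos": [0,0,4],"turn": 0},
  {"claw": 25,"delta_pos": [0,0,0],"turn": 0},
  {"claw": 25,"delta_pos": [0,0,0],"turn": 0},
])

```text
clock: 6.45
eef_pos: [583.3, -159.0, 97.7]
tcp_rot: [-3.141, 0.002, 2.974]
contact_force: [0.4, -0.1, -2.3]
opening: 0.44
grasp_force: 40.9
```

Call:
step_arm([
  {"claw": 25,"delta_pos": [0,0,2],"turn": 0},
  {"claw": 25,"delta_pos": [0,0,2],"turn": 0},
  {"claw": 25,"delta_pos": [0,0,1],"turn": 0},
  {"claw": 25,"delta_pos": [0,0,0],"turn": 0},
  {"claw": 25,"delta_pos": [0,0,0],"turn": 0},
])

```text
clock: 6.87
eef_pos: [583.0, -159.0, 92.6]
tcp_rot: [-3.141, 0.002, 2.974]
contact_force: [-1.0, -0.6, 5.2]
opening: 0.438
grasp_force: 41.7
```

```bash
python3 - <<'E'
from h import *
T=pickle.load(open("top0.pkl","rb"))
P=[atz(T,un(p,400/60,(135,245)),106)[:2] for p in((203,168),(335,160),(343,290),(208,298))]
print(np.round(P,1),np.mean(P,0)); e=P[0]-P[1];print(np.degrees(np.arctan2(e[1],e[0]))-90, [np.linalg.norm(P[i]-P[i-1]) for i in range(4)])
E
```

```text
[[435.2 247.2]
 [437.5 200. ]
 [390.7 196.1]
 [388.5 244.1]] [412.97186884 221.83821519]
2.779742400479762 [np.float64(46.79286617706366), np.float64(47.19465109383601), np.float64(46.94980973839959), np.float64(48.0074498766957)]
```

The prop is on the floor (force now +5 N). I release it and retreat upward.

Call:
step_arm([
  {"claw": 39,"delta_pos": [0,0,0],"turn": 0},
  {"claw": 42,"delta_pos": [0,0,0],"turn": 0},
  {"claw": 48,"delta_pos": [0,0,0],"turn": 0},
  {"claw": 56,"delta_pos": [0,0,0],"turn": 0},
  {"claw": 56,"delta_pos": [0,0,0],"turn": 0},
  {"claw": 56,"delta_pos": [0,0,-5],"turn": 0},
  {"claw": 56,"delta_pos": [0,0,-20],"turn": 0},
  {"claw": 56,"delta_pos": [0,0,-25],"turn": 0},
])

```text
clock: 7.53
eef_pos: [580.8, -158.4, 140.4]
tcp_rot: [3.141, -0.004, 2.974]
contact_force: [-0.2, 0.3, 0.6]
opening: 0.655
grasp_force: 0.0
```

Call:
step_arm([
  {"claw": 56,"delta_pos": [0,0,-35],"turn": 0},
  {"claw": 56,"delta_pos": [0,0,-35],"turn": 0},
  {"claw": 56,"delta_pos": [0,0,0],"turn": 0},
  {"claw": 56,"delta_pos": [0,0,0],"turn": 0},
])

```text
clock: 7.87
eef_pos: [583.6, -159.1, 214.0]
tcp_rot: [-3.141, 0.005, 2.974]
contact_force: [-0.2, 0.9, -0.8]
opening: 0.654
grasp_force: 0.0
```

Call:
step_arm([
  {"claw": 56,"delta_pos": [5.6,-29,0],"turn": 0},
  {"claw": 56,"delta_pos": [5.6,-29,0],"turn": 0},
  {"claw": 56,"delta_pos": [5.6,-29,0],"turn": 0},
  {"claw": 56,"delta_pos": [5.6,-29,0],"turn": 0},
  {"claw": 56,"delta_pos": [5.6,-29,0],"turn": 0},
  {"claw": 56,"delta_pos": [5.6,-29,0],"turn": 0},
  {"claw": 56,"delta_pos": [5.6,-29,0],"turn": 0},
  {"claw": 56,"delta_pos": [5.6,-29,0],"turn": 0},
])

```text
clock: 8.53
eef_pos: [497.9, -380.7, 209.7]
tcp_rot: [3.14, -0.002, 2.974]
contact_force: [0.1, -0.2, 0.1]
opening: 0.651
grasp_force: 0.0
```

Call:
step_arm([
  {"claw": 56,"delta_pos": [0,0,20],"turn": 0},
  {"claw": 56,"delta_pos": [0,0,10],"turn": 0},
  {"claw": 56,"delta_pos": [0,0,0],"turn": 0},
  {"claw": 56,"delta_pos": [0,0,0],"turn": 0},
])

```text
clock: 8.87
eef_pos: [498.6, -378.7, 179.8]
tcp_rot: [3.14, -0.003, 2.974]
contact_force: [0.2, 0.4, 0.6]
opening: 0.66
grasp_force: 0.0
```

```bash
python3 - <<'E'
from rig import *
import cv2,pickle,numpy as np
s=sense();print(s["eef_pos"],s["tcp_rot"],s["qpos"])
c=np.zeros((440,800,3),np.uint8)
f=grab_frame("top");t=f["img"][:,:,::-1]
f=grab_frame("side");s=f["img"][:,:,::-1]
c[:,:398]=cv2.resize(s[235:345,300:400],(398,440),interpolation=cv2.INTER_CUBIC)
c[:320,400:]=cv2.convertScaleAbs(cv2.resize(t[160:280,300:450],(400,320)),alpha=1.4)
cv2.imwrite("pics/d2.png",c)
E
```

```text
[ 498.62958719 -378.68436736  179.79688423] [ 3.13978702e+00 -2.95283827e-03  2.97426295e+00] [-6.52036131e-01  4.15835627e-01  1.68202068e+00  2.56091259e-04
  1.04719040e+00 -2.05562852e+00]
```

View pics/d2.png

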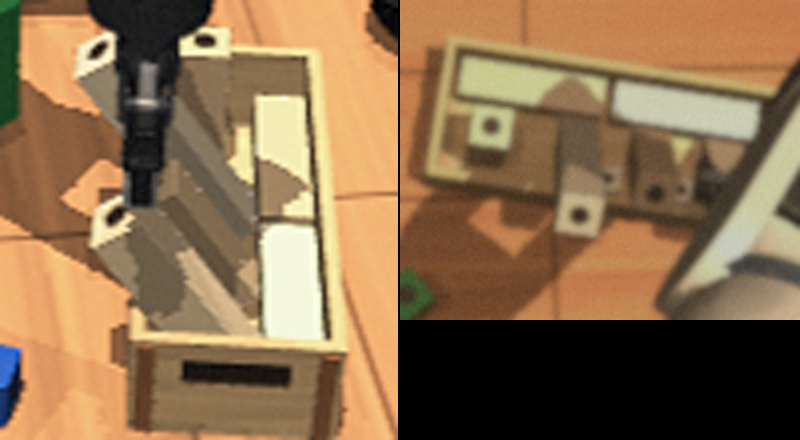

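The short prop stands upright in the free end at crop (490,130). The open claw is over the top of prop_match at crop (115,215). I descend and close gently.

Call:
step_arm([
  {"claw": 56,"delta_pos": [-2,-0.9,20],"turn": 0},
  {"claw": 56,"delta_pos": [0,0,20],"turn": 0},
  {"claw": 56,"delta_pos": [0,0,20],"turn": 0},
  {"claw": 56,"delta_pos": [0,0,10],"turn": 0},
  {"claw": 56,"delta_pos": [0,0,0],"turn": 0},
  {"claw": 56,"delta_pos": [0,0,0],"turn": 0},
])

```text
clock: 9.47
eef_pos: [501.5, -380.9, 111.7]
tcp_rot: [3.142, -0.0, 2.974]
contact_force: [-0.5, -0.3, 0.2]
opening: 0.656
grasp_force: 0.0
```

Call:
step_arm([
  {"claw": 48,"delta_pos": [0,0,0],"turn": 0},
  {"claw": 42,"delta_pos": [0,0,0],"turn": 0},
  {"claw": 38,"delta_pos": [0,0,0],"turn": 0},
  {"claw": 34,"delta_pos": [0,0,0],"turn": 0},
  {"claw": 30,"delta_pos": [0,0,0],"turn": 0},
  {"claw": 30,"delta_pos": [0,0,0],"turn": 0},
], force=20)

```text
clock: 9.97
eef_pos: [501.8, -381.5, 112.5]
tcp_rot: [-3.141, 0.002, 2.974]
contact_force: [0.1, 1.6, 6.8]
opening: 0.439
grasp_force: 21.4
```

Call:
step_arm([
  {"claw": 30,"delta_pos": [-5.6,0,-2.6],"turn": 0},
  {"claw": 30,"delta_pos": [-5.6,0,-2.3],"turn": 0},
  {"claw": 30,"delta_pos": [-5.6,0,-2],"turn": 0},
  {"claw": 30,"delta_pos": [0,0,0],"turn": 0},
])

```text
clock: 10.3
eef_pos: [517.7, -384.0, 118.6]
tcp_rot: [3.141, -0.001, 2.974]
contact_force: [-4.9, 1.9, 4.4]
opening: 0.445
grasp_force: 21.4
```

Call:
step_arm([
  {"claw": 30,"delta_pos": [-6.2,0,-1.7],"turn": 0},
  {"claw": 30,"delta_pos": [-6.2,0,-1.4],"turn": 0},
  {"claw": 30,"delta_pos": [-6.2,0,-1.1],"turn": 0},
  {"claw": 30,"delta_pos": [0,0,0],"turn": 0},
])

```text
clock: 10.63
eef_pos: [536.8, -387.3, 122.5]
tcp_rot: [-3.141, 0.0, 2.974]
contact_force: [-2.7, 1.5, 1.4]
opening: 0.444
grasp_force: 21.2
```

```bash
python3 - <<'E'
from rig import *
import cv2
s=sense();print(s["eef_pos"],s["contact_force"],s["wrist_torque"])
f=grab_frame("side");s=f["img"][:,:,::-1]
cv2.imwrite("pics/d3.png",cv2.resize(s[235:345,300:400],(500,550),interpolation=cv2.INTER_CUBIC))
E
```

```text
[ 536.79835245 -387.25894527  122.45076579] [-2.70458969  1.50565954  1.44265729] [ 0.10253396  0.37595781 -0.03954606]
```

View pics/d3.png

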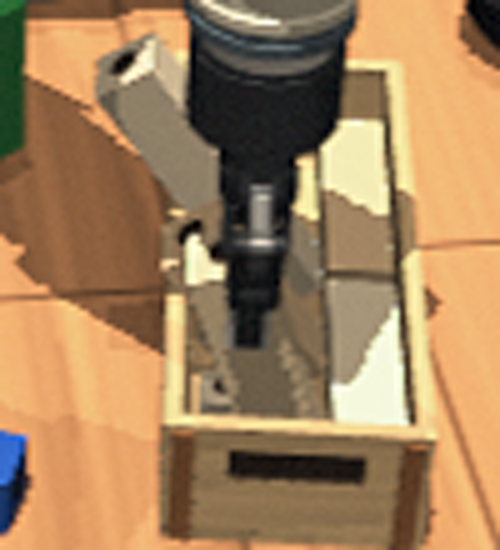

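Prop_match is swinging up in the claw, at about 15° lean now, with its foot at crop (275,400). The forces are small, so I continue to upright.

Call:
step_arm([
  {"claw": 30,"delta_pos": [-6.8,0,-0.4],"turn": 0},
  {"claw": 30,"delta_pos": [-6.8,0,0],"turn": 0},
  {"claw": 30,"delta_pos": [-6.7,0,0],"turn": 0},
  {"claw": 30,"delta_pos": [0,0,0],"turn": 0},
])

```text
clock: 11.02
eef_pos: [557.5, -390.8, 122.7]
tcp_rot: [-3.141, 0.001, 2.974]
contact_force: [-0.4, 0.0, 3.1]
opening: 0.442
grasp_force: 21.4
```

Call:
step_arm([
  {"claw": 30,"delta_pos": [-3.5,0,0.4],"turn": 0},
  {"claw": 30,"delta_pos": [-3.5,0,0.5],"turn": 0},
  {"claw": 30,"delta_pos": [-1.5,0,0.5],"turn": 0},
  {"claw": 30,"delta_pos": [0,0,1],"turn": 0},
  {"claw": 30,"delta_pos": [0,0,0],"turn": 0},
])

```text
clock: 11.43
eef_pos: [565.7, -392.3, 121.6]
tcp_rot: [-3.141, 0.003, 2.974]
contact_force: [0.0, 1.7, 8.7]
opening: 0.44
grasp_force: 22.3
```

```bash
python3 - <<'E'
from rig import *
import cv2
s=sense();print(s["eef_pos"],s["contact_force"],s["wrist_torque"])
f=grab_frame("side");s=f["img"][:,:,::-1]
cv2.imwrite("pics/d4.png",cv2.resize(s[235:345,300:400],(500,550),interpolation=cv2.INTER_CUBIC))
E
```

```text
[ 565.70326307 -392.32741441  121.59862543] [0.03359397 1.7108119  8.73822831] [ 0.36583271  0.28116404 -0.05321462]
```

View pics/d4.png

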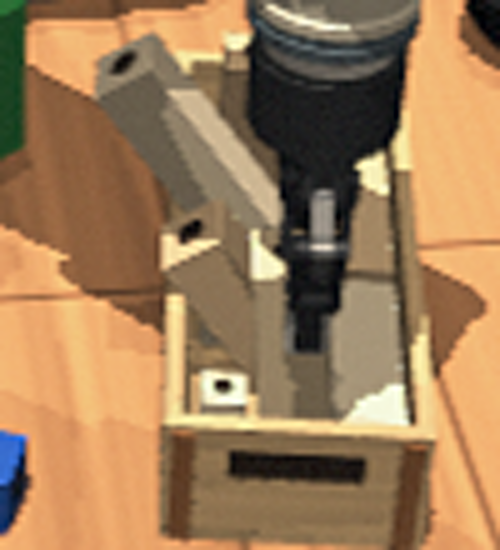

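Prop_match stands upright in the claw, foot on the floor near crop (310,400), and prop_long and prop_mid are unmoved. I open slightly so it settles flat, regrip firmly and lift.

Call:
step_arm([
  {"claw": 40,"delta_pos": [0,0,0],"turn": 0},
  {"claw": 43,"delta_pos": [0,0,0],"turn": 0},
  {"claw": 46,"delta_pos": [0,0,0],"turn": 0},
  {"claw": 46,"delta_pos": [0,0,0],"turn": 0},
  {"claw": 46,"delta_pos": [0,0,0],"turn": 0},
  {"claw": 46,"delta_pos": [0,0,0],"turn": 0},
])

```text
clock: 11.98
eef_pos: [564.3, -391.9, 120.2]
tcp_rot: [3.141, -0.0, 2.974]
contact_force: [-0.3, -0.1, 0.0]
opening: 0.535
grasp_force: 0.0
```

Call:
step_arm([
  {"claw": 41,"delta_pos": [0,0,0],"turn": 0},
  {"claw": 37,"delta_pos": [0,0,0],"turn": 0},
  {"claw": 32,"delta_pos": [0,0,0],"turn": 0},
  {"claw": 25,"delta_pos": [0,0,0],"turn": 0},
  {"claw": 25,"delta_pos": [0,0,0],"turn": 0},
  {"claw": 25,"delta_pos": [0,0,0],"turn": 0},
], force=60)

```text
clock: 12.48
eef_pos: [564.5, -392.0, 120.4]
tcp_rot: [-3.141, 0.0, 2.974]
contact_force: [-0.5, 0.1, 1.8]
opening: 0.438
grasp_force: 60.2
```

Call:
step_arm([
  {"claw": 25,"delta_pos": [0,0,-5],"turn": 0},
  {"claw": 25,"delta_pos": [0,0,-12],"turn": 0},
  {"claw": 25,"delta_pos": [0,0,-20],"turn": 0},
  {"claw": 25,"delta_pos": [0,0,-25],"turn": 0},
  {"claw": 25,"delta_pos": [0,0,-25],"turn": 0},
  {"claw": 25,"delta_pos": [0,0,-25],"turn": 0},
  {"claw": 25,"delta_pos": [0,0,-25],"turn": 0},
  {"claw": 25,"delta_pos": [0,0,-25],"turn": 0},
])

```text
clock: 13.15
eef_pos: [564.1, -391.7, 284.5]
tcp_rot: [3.142, 0.0, 2.974]
contact_force: [0.8, -0.1, -3.3]
opening: 0.437
grasp_force: 60.4
```

Call:
step_arm([
  {"claw": 25,"delta_pos": [0,0,-25],"turn": 0},
  {"claw": 25,"delta_pos": [0,0,-25],"turn": 0},
  {"claw": 25,"delta_pos": [0,0,0],"turn": 0},
  {"claw": 25,"delta_pos": [0,0,0],"turn": 0},
])

```text
clock: 13.48
eef_pos: [564.8, -392.2, 334.4]
tcp_rot: [-3.14, 0.003, 2.974]
contact_force: [-0.9, 0.4, -4.8]
opening: 0.439
grasp_force: 60.7
```

Call:
step_arm([
  {"claw": 25,"delta_pos": [0,0,0],"turn": -0.1185},
  {"claw": 25,"delta_pos": [0,0,0],"turn": -0.1185},
  {"claw": 25,"delta_pos": [0,0,0],"turn": 0},
  {"claw": 25,"delta_pos": [2,12,0],"turn": 0},
  {"claw": 25,"delta_pos": [4.5,25.9,0],"turn": 0},
  {"claw": 25,"delta_pos": [4.5,25.9,0],"turn": 0},
  {"claw": 25,"delta_pos": [4.5,25.9,0],"turn": 0},
  {"claw": 25,"delta_pos": [4.5,25.9,0],"turn": 0},
])

```text
clock: 14.15
eef_pos: [535.3, -276.1, 331.3]
tcp_rot: [3.14, -0.001, -3.077]
contact_force: [1.3, -0.6, -3.2]
opening: 0.44
grasp_force: 61.0
```

Call:
step_arm([
  {"claw": 25,"delta_pos": [4.5,25.9,0],"turn": 0},
  {"claw": 25,"delta_pos": [4.5,25.9,0],"turn": 0},
  {"claw": 25,"delta_pos": [4.5,25.9,0],"turn": 0},
  {"claw": 25,"delta_pos": [4.5,25.9,0],"turn": 0},
  {"claw": 25,"delta_pos": [4.5,25.9,0],"turn": 0},
  {"claw": 25,"delta_pos": [4.5,25.9,0],"turn": 0},
  {"claw": 25,"delta_pos": [4.5,25.9,0],"turn": 0},
  {"claw": 25,"delta_pos": [4.5,25.9,0],"turn": 0},
])

```text
clock: 14.82
eef_pos: [484.7, -72.1, 331.6]
tcp_rot: [3.141, -0.001, -3.077]
contact_force: [0.7, -0.4, -3.6]
opening: 0.437
grasp_force: 61.0
```

Call:
step_arm([
  {"claw": 25,"delta_pos": [4.5,25.9,0],"turn": 0},
  {"claw": 25,"delta_pos": [4.5,25.9,0],"turn": 0},
  {"claw": 25,"delta_pos": [4.5,25.9,0],"turn": 0},
  {"claw": 25,"delta_pos": [4.5,25.9,0],"turn": 0},
  {"claw": 25,"delta_pos": [4.5,25.9,0],"turn": 0},
  {"claw": 25,"delta_pos": [4.5,25.9,0],"turn": 0},
  {"claw": 25,"delta_pos": [4.5,25.9,0],"turn": 0},
  {"claw": 25,"delta_pos": [4.5,25.9,0],"turn": 0},
])

```text
clock: 15.48
eef_pos: [434.3, 131.7, 331.7]
tcp_rot: [-3.142, -0.001, -3.077]
contact_force: [1.8, -0.0, -2.3]
opening: 0.439
grasp_force: 61.0
```

Call:
step_arm([
  {"claw": 25,"delta_pos": [4.5,25.9,0],"turn": 0},
  {"claw": 25,"delta_pos": [4.5,25.9,0],"turn": 0},
  {"claw": 25,"delta_pos": [4.5,25.9,0],"turn": 0},
  {"claw": 25,"delta_pos": [2,12,0],"turn": 0},
  {"claw": 25,"delta_pos": [0,0,0],"turn": 0},
  {"claw": 25,"delta_pos": [0,0,0],"turn": 0},
])

```text
clock: 15.98
eef_pos: [413.3, 219.0, 331.7]
tcp_rot: [-3.141, -0.001, -3.073]
contact_force: [-0.2, 0.2, -2.9]
opening: 0.438
grasp_force: 61.3
```

Call:
step_arm([
  {"claw": 25,"delta_pos": [0,2,20],"turn": 0},
  {"claw": 25,"delta_pos": [0,0,25],"turn": 0},
  {"claw": 25,"delta_pos": [0,0,25],"turn": 0},
  {"claw": 25,"delta_pos": [0,0,20],"turn": 0},
  {"claw": 25,"delta_pos": [0,0,10],"turn": 0},
  {"claw": 25,"delta_pos": [0,0,0],"turn": 0},
  {"claw": 25,"delta_pos": [0,0,0],"turn": 0},
])

```text
clock: 16.57
eef_pos: [414.3, 220.3, 232.6]
tcp_rot: [-3.141, -0.0, -3.074]
contact_force: [-0.3, 0.7, -3.1]
opening: 0.436
grasp_force: 61.2
```

```bash
python3 - <<'E'
from rig import *
import cv2,pickle,numpy as np
s=sense();print(s["eef_pos"],s["tcp_rot"])
c=np.zeros((600,800,3),np.uint8)
f=grab_frame("top");t=f["img"][:,:,::-1];pickle.dump(f,open("top2.pkl","wb"))
f=grab_frame("side");s=f["img"][:,:,::-1];pickle.dump(f,open("side2.pkl","wb"))
c[:,:480]=cv2.resize(s[135:210,255:315],(480,600),interpolation=cv2.INTER_CUBIC)
c[:320,480:]=cv2.convertScaleAbs(cv2.resize(t[235:315,125:205],(320,320),interpolation=cv2.INTER_CUBIC),alpha=1.4)
b=pickle.load(open("side1.pkl","rb"))["img"][:,:,::-1]
c[320:,480:]=cv2.resize(b[170:205,265:305],(320,280),interpolation=cv2.INTER_CUBIC)
cv2.imwrite("pics/d5.png",c)
E
```

```text
[414.26540266 220.31187774 232.61647569] [-3.14125914e+00 -4.87650941e-04 -3.07393675e+00]
```

View pics/d5.png

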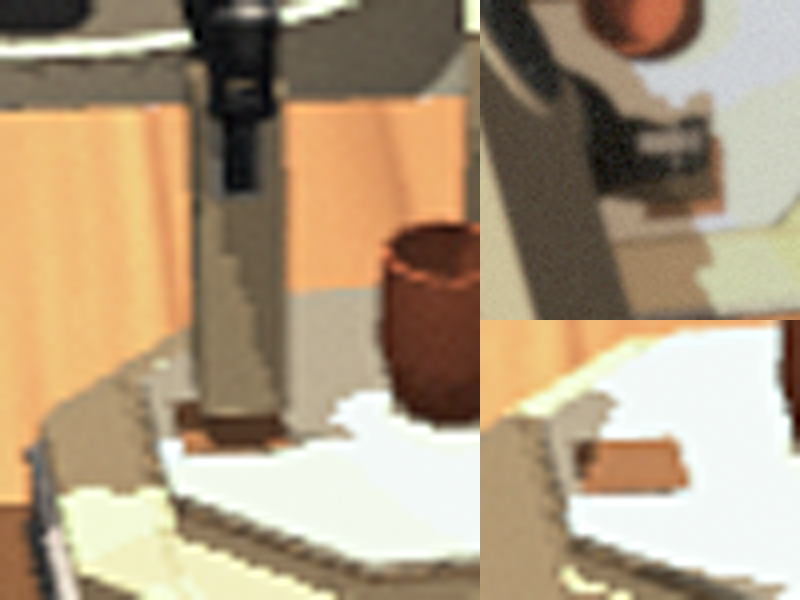

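The side view shows the prop hanging upright above the patch: foot corners at crop (192,410) and (283,417), patch from (180,405) to (295,450). I'll compute the offset.

```bash
python3 - <<'E'
from h import *
np.set_printoptions(precision=1,suppress=True)
S=pickle.load(open("side2.pkl","rb"))
a=[atz(S,un(p,8,(255,135)),121.2)[:2] for p in((192,410),(284,417))];print("foot near edge",*a,np.mean(a,0))
b=[atz(S,un((x-480,y-320),8,(265,170)),106)[:2] for x,y in((583,491),(688,489),(680,438),(588,440))];print("patch",*b,np.mean(b,0))
# pixels: axis of prop at mid-heights predicted for a vertical prop at foot x
im=S["img"];h=240/np.tan(np.radians(S["vertical_fov"]/2))
def proj(X):
    K=np.array([[h,0,S["cx"]],[0,h,S["cy"]],[0,0,1]]);return cv2.projectPoints(np.array([X],float),cv2.Rodrigues(S["R"])[0],S["t"],K,np.array(S["D"]))[0].ravel()
for (x,y) in a:
  for z in(121,180,265): 
    q=(proj((x,y,z))-[255,135]+.5)*8-.5; print(z,q)
E
```

```text
foot near edge [393.8 211.2] [433.  201.7] [413.4 206.4]
patch [389.1 202.4] [434.6 200.6] [434.8 247.3] [394.1 248.6] [413.2 224.7]
121 [192.  410.4]
180 [189.7 287.8]
265 [186.3 102.9]
121 [284.  417.4]
180 [283.5 294.7]
265 [282.7 109.5]
```

The foot and patch agree in x to 0.2 mm, and in y to about 1 mm. The prop is upright, so I lower it gently.

Call:
step_arm([
  {"claw": 25,"delta_pos": [0,0.7,6],"turn": 0},
  {"claw": 25,"delta_pos": [0,0,4],"turn": 0},
  {"claw": 25,"delta_pos": [0,0,2],"turn": 0},
  {"claw": 25,"delta_pos": [0,0,0],"turn": 0},
  {"claw": 25,"delta_pos": [0,0,0],"turn": 0},
])

```text
clock: 17.08
eef_pos: [414.0, 221.5, 220.3]
tcp_rot: [-3.141, -0.0, -3.072]
contact_force: [-1.2, 0.7, -3.1]
opening: 0.44
grasp_force: 61.3
```

Call:
step_arm([
  {"claw": 25,"delta_pos": [0,0,1],"turn": 0},
  {"claw": 25,"delta_pos": [0,0,1],"turn": 0},
  {"claw": 25,"delta_pos": [0,0,0],"turn": 0},
  {"claw": 25,"delta_pos": [0,0,0],"turn": 0},
])

```text
clock: 17.42
eef_pos: [414.1, 221.5, 218.4]
tcp_rot: [-3.142, -0.0, -3.072]
contact_force: [0.0, -0.4, -2.3]
opening: 0.436
grasp_force: 61.3
```

Call:
step_arm([
  {"claw": 25,"delta_pos": [0,0,0.7],"turn": 0},
  {"claw": 25,"delta_pos": [0,0,0.6],"turn": 0},
  {"claw": 25,"delta_pos": [0,0,0],"turn": 0},
  {"claw": 25,"delta_pos": [0,0,0],"turn": 0},
])

```text
clock: 17.75
eef_pos: [414.1, 221.5, 217.0]
tcp_rot: [-3.142, -0.0, -3.072]
contact_force: [-0.9, -0.1, -2.7]
opening: 0.435
grasp_force: 61.3
```

Call:
step_arm([
  {"claw": 25,"delta_pos": [0,0,0.6],"turn": 0},
  {"claw": 25,"delta_pos": [0,0,0.6],"turn": 0},
  {"claw": 25,"delta_pos": [0,0,0],"turn": 0},
  {"claw": 25,"delta_pos": [0,0,0],"turn": 0},
])

```text
clock: 18.08
eef_pos: [414.4, 221.6, 216.4]
tcp_rot: [3.141, 0.001, -3.072]
contact_force: [-0.9, -1.7, 4.4]
opening: 0.434
grasp_force: 62.1
```

Contact is at +4.4 N with the full weight on the shelf. I open slowly and retreat.

Call:
step_arm([
  {"claw": 38.5,"delta_pos": [0,0,0],"turn": 0},
  {"claw": 41,"delta_pos": [0,0,0],"turn": 0},
  {"claw": 46,"delta_pos": [0,0,0],"turn": 0},
  {"claw": 55,"delta_pos": [0,0,0],"turn": 0},
  {"claw": 60,"delta_pos": [0,0,0],"turn": 0},
  {"claw": 60,"delta_pos": [0,0,0],"turn": 0},
  {"claw": 60,"delta_pos": [0,0,-5],"turn": 0},
  {"claw": 60,"delta_pos": [0,0,-15],"turn": 0},
])

```text
clock: 18.75
eef_pos: [413.0, 221.0, 234.7]
tcp_rot: [-3.14, -0.003, -3.072]
contact_force: [0.2, -0.0, -0.1]
opening: 0.706
grasp_force: 0.0
```

Call:
step_arm([
  {"claw": 60,"delta_pos": [0,0,-25],"turn": 0},
  {"claw": 60,"delta_pos": [0,0,-25],"turn": 0},
  {"claw": 60,"delta_pos": [0,0,-30],"turn": 0},
  {"claw": 60,"delta_pos": [0,0,-10],"turn": 0},
  {"claw": 60,"delta_pos": [25,10,0],"turn": 0},
  {"claw": 60,"delta_pos": [25,25,0],"turn": 0},
  {"claw": 60,"delta_pos": [0,30,0],"turn": 0},
  {"claw": 60,"delta_pos": [0,30,0],"turn": 0},
])

```text
clock: 19.42
eef_pos: [356.5, 313.4, 326.3]
tcp_rot: [3.141, 0.001, -3.073]
contact_force: [0.8, -1.1, -0.4]
opening: 0.703
grasp_force: 0.0
```

Call:
step_arm([
  {"claw": 60,"delta_pos": [0,35,0],"turn": 0},
  {"claw": 60,"delta_pos": [0,35,0],"turn": 0},
  {"claw": 60,"delta_pos": [0,35,0],"turn": 0},
  {"claw": 60,"delta_pos": [0,35,0],"turn": 0},
  {"claw": 60,"delta_pos": [0,20,0],"turn": 0},
  {"claw": 60,"delta_pos": [0,0,0],"turn": 0},
  {"claw": 60,"delta_pos": [0,0,0],"turn": 0},
])

```text
clock: 20.0
eef_pos: [346.1, 473.0, 325.1]
tcp_rot: [-3.14, -0.001, -3.071]
contact_force: [-0.7, -0.8, -0.1]
opening: 0.702
grasp_force: 0.0
```

```bash
python3 - <<'E'
from rig import *
from h import *
np.set_printoptions(precision=1,suppress=True)
T,S=grab_frame("top"),grab_frame("side")
cv2.imwrite("pics/f_top.png",T["img"][:,:,::-1]);cv2.imwrite("pics/f_side.png",S["img"][:,:,::-1])
# dark hole of the placed prop: darkest blob near the expected projection
def proj(f,X):
    h=240/np.tan(np.radians(f["vertical_fov"]/2));K=np.array([[h,0,f["cx"]],[0,h,f["cy"]],[0,0,1]])
    return cv2.projectPoints(np.array([X],float),cv2.Rodrigues(f["R"])[0],f["t"],K,np.array(f["D"]))[0].ravel()
def hole(f,X,r):
    u,v=np.round(proj(f,X)).astype(int);g=f["img"][v-r:v+r+1,u-r:u+r+1].mean(2)
    w=np.clip(g.min()+35-g,0,None);yy,xx=np.mgrid[v-r:v+r+1,u-r:u+r+1];return (w*xx).sum()/w.sum(),(w*yy).sum()/w.sum(),g.min(),g.max()
for n,X in(("match",(413,221.5,256)),("left",(543,314,256)),("right",(556,153,256)),("short in box",(583,-159,119)),("long",(492.6,-232.8,168.5)),("mid",(519.6,-310.1,111.8))):
    a,b=hole(T,X,4),hole(S,X,3);print(n,np.array(a),np.array(b),*tri((T,S),(a[:2],b[:2])),atz(T,a[:2],X[2])[:2])
s=sense();print(s["clock"],s["eef_pos"])
E
```

```text
match [156.7 273.   37.  135.7] [284.  148.   25.3 248.3] [415.5 219.7 258.4] 1.1087830057887813 [416.5 220.5]
left [114.1 213.6  26.7 132.7] [318.1 135.8  26.7 244. ] [541.9 312.4 259.2] 1.4217260266929235 [543.6 313.7]
right [190.8 206.8  43.7 132.7] [328.5 156.   39.7 248.3] [556.  152.6 256. ] 0.9939809274563567 [556.7 152.6]
short in box [333.8 206.8  48.3 133.3] [351.  244.5  36.  231.3] [ 582.  -160.6  120.8] 0.8073916394143433 [ 582.9 -160.8]
long [366.9 240.4  26.7 122. ] [324.2 247.1  22.7 232. ] [ 491.9 -232.9  168.2] 0.8719859747921542 [ 492.5 -233. ]
mid [395.3 232.2  32.3 113.3] [337.7 280.5  19.3 213.7] [ 519.3 -310.4  112.2] 0.44821987811491876 [ 519.7 -310.5]
20.1 [346.5 471.6 325.5]
```

Final check by measurement:
- **prop_match:** its top hole is at (416,220), z about 257, level with the two props that stay. It is within about 3 mm of the patch centre, (413,222).
- **prop_short:** stands in the free end of the box at (583,-161).
- **Left, right, long and mid props:** all unmoved.

The gripper is clear, so I hand in.

```bash
python3 -c "
from rig import *
print(sign_off())"
```

```text
the job is handed in; nothing more can be done
None
```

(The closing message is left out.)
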